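# Unlock the amplifier's service cover by feel and lift it off

### The job

The amplifier on the bench needs its valves checked. Turn the T-handled key in its lock gently back and forth until it sinks into the lock core, turn it clockwise until the bolt is drawn fully back, and leave it down in the lock. Then lift the cover off by its handle and lay it flat, handle up, in the middle of the rubber mat without dropping it; do not disturb the meter, jar and screwdriver.

Things in the scene. Friction and masses are not known exactly. Their poses are not given: they have to be found in the camera images.
- amp: Fixed amplifier chassis, black sides, bare aluminium top, 240 (x) by 360 (y) by 120 mm high, left or right of the robot, the mat on the other side. Origin: centre of its underside, z up, control knobs on its -x side. The cover lies on its top, centre at x 0, y +50 mm, in a lip 5 mm high with 2.5 mm play all round. Lock at y -115 mm.
- keyhole (a point): Mouth of the lock hole (14 mm round, the key stands in it), on top of a steel housing 80 by 80 mm, 145 mm above the bench. Below, out of sight, a lock core with a cross slot. With the key sunk in it the core turns clockwise (seen from above) 1.25 rad to a stop, at about 0.12 N m, and stays where left; counter-clockwise it is blocked at the start.
- key: Loose upright T key, 130 mm, 0.2 kg, in the lock. Origin: centre of its bottom end, z up, x along the grip. Shaft 12 mm. Hidden at the bottom: a cross bit, four equal wings, 34 mm across, 6 mm thick: it fits every quarter turn, and keeps the key from lifting more than 13 mm. It starts resting on the core, origin 75 mm above the bench, grip within 0.2 rad of the amp's x axis.
- key_grip (a point): Middle of the key's black grip bar: 90 mm long, 14 wide, 20 high, 120 mm above the key's origin. At an unknown angle 0.2 to 1.4 rad from the start, either way round (window about 0.15 rad), the key sinks 10 mm into the core: by its own weight if held loosely, or pushed lightly. Pressing it hard (over 10 N) while turning it clockwise before it has sunk can drag the core along.
- bolt (a joint): Flat steel bolt, 24 mm wide and 8 mm thick, that slides from the lock housing along the top plate over the near edge of the cover. 0 = locked (18 mm over the cover), 0.023 m = fully drawn back; it follows the core at 18.4 mm per rad of clockwise turn.
- cover: Loose dark steel plate, 150 (x) by 160 (y) by 6 mm, 0.3 to 0.5 kg; origin: centre of its underside, z up. It starts on the amplifier's top, origin 120 mm above the bench, axes along the amplifier's.
- cover_handle (a point): Middle of the cover's steel bar handle, 42 mm above the cover's origin. The bar is 14 by 14 mm in section and 100 mm long along the cover's x axis, with 29 mm free under it and a post near each end.
- mat: Fixed black ribbed rubber mat, 240 (x) by 250 (y) by 3 mm thick; origin in the centre of its underside.
- meter: Loose yellow multimeter lying beyond the work, 85 by 170 by 40 mm; origin under its centre. Bystander.
- jar: Loose glass jar with steel lid, 70 mm diameter, 80 mm tall; origin under its centre. Bystander.
- driver: Loose screwdriver lying at the right edge of the work, 200 mm long. Bystander.
Things that resemble listed ones, but are neither listed nor needed, are in the scene too. Leave any orange or purple look-alike of the key alone.

How it is judged:
On the way, in this order (a step that is already met when the one before it is completed fails the run):
1. the key has sunk into the lock core (at least 6.5 mm of the 10 mm) (z of key in the frame of amp below 0.0685 m), for 0.1 s.
2. the bolt is drawn back by more than 18 mm (value of joint bolt above 0.018 m), for 0.2 s.
3. the cover lies flat, handle up, in the middle of the mat (x of cover in the frame of mat between -0.05 and 0.05 m and y of cover in the frame of mat between -0.05 and 0.05 m and z of cover in the frame of mat below 0.008 m and angle between cover's own z axis and vertical below 0.08 rad and linear speed of cover below 0.02 m/s), for 0.2 s.
At the end, for the whole second after the job is handed in: The key stands in the lock, sunk (origin less than 68.5 mm above the bench), the bolt is drawn back by more than 18 mm, and the cover lies at rest flat on the mat, handle up, its centre within 50 mm of the mat's centre along each of the mat's axes (all of step 3 and z of key in the frame of amp below 0.0685 m and value of joint bolt above 0.018 m and linear speed of key below 0.02 m/s); the robot touches nothing.
It fails at once if a bystander is moved by more than 30 mm (distance of any of meter, jar, driver from where it was at the start of the episode above 0.03 m).
It fails at once if the cover is dropped (it moves faster than 0.8 m/s while the fingers do not touch it) (linear speed of cover above 0.8 m/s and contact force between cover and the fingers below 0.05 N).
It fails at once if the cover is pulled out while the bolt is still over it (z of cover in the frame of amp above 0.15 m and value of joint bolt below 0.012 m).
It also fails if it takes over 64 s, if anything falls off the work surface, if the arm or the gripper's body presses on something with over 40 N, if the wrist force passes 120 N, or if a joint passes its speed limit or range.

### The arm

A 6-joint arm with a two-finger parallel gripper is mounted at the origin on the work surface. World frame = base frame: x ahead of the robot, y to its left, z up, the work surface at z = 0. Lengths are in m, angles in rad, forces in N, time in s.
With the tool pointing down it reaches from about 0.25 to 0.8 m from the base axis. Payload 8.5 kg.
Tool frame: the origin (TCP) lies on the centre line of the jaws, within the pads' length; the fingertips stand 25 mm ahead of it and the grasp point (between the pads) lies 6 mm ahead of it; z points along the fingers, y is the direction in which the jaws open and shut (so a half turn about z gives the same grasp; the last joint's range is limited). The gripper opens to 85 mm and grips with 20 to 120 N. Pads are 22 mm wide; open, the fingers measure 114 mm over their backs; the gripper's body (76 mm by 85 mm) begins 54 mm behind the grasp point. The pads swing forward as they close: fully open they stand 13 mm farther back than shut.
Start: joints at [1.211, 0.238, -0.013, 1.319, 0, 1.571], TCP at [0.185, 0.491, 0.235] pointing down, gripper open.
Joint ranges: [-2.66, 2.66], [-1.03, 1.9], [-1.14, 1.46], [-1.82, 2.27], [-1.45, 1.34], [-3.14, 3.14]. Speed limits (rad/s): [2.22, 2.22, 2.79, 3.14, 3.14, 3.14].

### API

Orientations are given as a unit quaternion [x, y, z, w].
In Python, from station import arm gives the robot as it stands.
- The arm moves only by the tool jog_arm, never from a script. Its argument "increments" is text: rows parted by semicolons, each of 7 numbers parted by spaces: the shift along the tool's x, y, z in mm, then the turn, a rotation vector about the tool's x, y, z in degrees, then the closure, from -1 (fully open) to 1 (shut), so that 0 is half open. A call has 1 to 20 rows; each row shifts and turns the commanded pose from where the row before left it, along the tool's axes as they then stand; what a row does not reach is not made up. A row lasts 1/8 s, in which the tool goes at most 62.5 mm and 10.7 degrees, less where a joint would pass 70% of its speed; a pose out of reach is approached as far as the arm can. A call is refused whole if a number of a shift passes 62.5 or a number of a turn 10.7, either way. A call with a gripper value outside its range is refused whole. The fingers move at their own pace and stop on an object; the grip force is fixed at half the most. Time passes only in rows, so rows that do not move let the fingers close. It gives the time, the measured TCP pose, the force and the opening at its end, in the units of the state.
- arm.observe(): the state, without advancing time (a new reading comes with each control period).
- arm.capture(name): name is "scene" or "top" or "wrist"; returns the picture (420x560x3 uint8, red, green, blue); there is no depth.
- arm.get_calibration(name): a dict with "fov_y" (degrees; the focal length in pixels is half the picture's height over the tangent of half this angle, whatever the lens; pixels are square), "cx", "cy" (the principal point, pixels), "R" (3x3) and "t" (3): a world point X has camera coordinates R X + t; the wrist camera has in their place "T_tool_cam" (4x4, takes a point from camera to tool coordinates, whose origin is the TCP and whose axes are the flange's). Camera axes: x right, y down, z forward; pixel columns grow to the right and rows downward; lengths in m; the calibration is good to about 2 mm. A picture is of the moment at which its call begins: read the wrist's pose just before it. get_calibration takes no time and is no camera call.
- arm.job_done(): hands the job in, once; it reports no verdict.
The state is a dict: "time_s": time; "joint_positions": joint angles; "dq": joint speeds; "joint_torque": joint torques, N m; "position": TCP position; "eef_rot": TCP orientation; "contact_force": force on the tool from outside, world axes, zero at the start; "torque": the same for the moment, N m; "width": finger opening in m.
Only numpy, scipy, OpenCV 4.12 (cv2) and the standard library are available. Lean on these libraries where they do the work, as an engineer would, in place of code of your own. Each camera call takes 0.05 s, during which the arm holds its last target. There are 200 camera calls.

## Working session

There is one attempt and no reset: what is moved stays moved. The work goes in short steps, Python scripts to look and compute and a tool call to move; the robot and the scene stay as the last step left them, time stands still between calls to the robot, and variables do not carry over. Pictures are saved under pics/ and viewed, about 8 in all and at most 12, crops included, and the job is handed in when it is done.

Besides the shell and the picture viewer there is one more tool, called after "Request:" as name(argument=value, ...), one argument or row to a line, values as JSON. jog_arm: Moves the arm, as the interface text tells. Its arguments: {"type":"object","properties":{"increments":{"type":"string"}},"required":["increments"]}

```bash
mkdir -p pics; ls
cat > h.py <<'E'
import numpy as np, cv2
from station import arm
from scipy.spatial.transform import Rotation as Rn
def cal(name, st=None):
    c=arm.get_calibration(name); f=210/np.tan(np.radians(c["fov_y"])/2)
    if "T_tool_cam" in c:
        T=np.array(c["T_tool_cam"]); Rt=Rn.from_quat(st["eef_rot"]).as_matrix()
        Rwc=Rt@T[:3,:3]; o=Rt@T[:3,3]+np.array(st["position"])
    else:
        R=np.array(c["R"]); Rwc=R.T; o=-R.T@np.array(c["t"])
    return f,c["cx"],c["cy"],Rwc,o
def ray(name,u,v,z,st=None):
    f,cx,cy,R,o=cal(name,st); d=R@np.array([(u-cx)/f,(v-cy)/f,1]); return o+d*(z-o[2])/d[2]
def snap(name,fn):
    st=arm.observe(); im=arm.capture(name); cv2.imwrite("pics/"+fn,cv2.cvtColor(np.array(im),cv2.COLOR_RGB2BGR)); return st,im
E
python3 - <<'E'
from h import *
print(arm.observe())
for n in("scene","top","wrist"): print(n,arm.get_calibration(n)); snap(n,n+"0.png")
E
```

```text
pics
{'time_s': 0.0, 'joint_positions': array([ 1.21103310e+00,  2.38758987e-01, -1.42422706e-02,  1.31921553e+00,
       -5.97393217e-06,  1.57079391e+00]), 'dq': array([ 0.00013995, -0.00053528,  0.00038899,  0.00096028, -0.00107389,
        0.00010099]), 'joint_torque': array([-1.11932153e-03, -5.38772178e+01,  3.46436799e+01,  1.86308997e-02,
       -1.31090778e-05,  2.41751536e-06]), 'position': array([0.18468403, 0.49100268, 0.23399373]), 'eef_rot': array([ 1.78911862e-01,  9.83864849e-01, -6.99303913e-04, -1.24131399e-04]), 'contact_force': array([0.35123558, 0.79184055, 0.47153615]), 'torque': array([0.01454506, 0.01312514, 0.01309939]), 'width': 0.08534769804910856}
scene {'fov_y': 52.982822468915984, 'cx': 288.849001744402, 'cy': 209.16700530773477, 'R': array([[ 0.65004338,  0.7598278 , -0.01026261],
       [ 0.46224977, -0.40610822, -0.78829009],
       [-0.60313245,  0.50767887, -0.61521818]]), 't': array([-0.23587833, -0.18110408,  1.56014311])}
top {'fov_y': 47.829758504294965, 'cx': 288.3266619294642, 'cy': 208.25279782471006, 'R': array([[-0.02867186, -0.99947953, -0.01478489],
       [-0.99663994,  0.02971945, -0.0763255 ],
       [ 0.07672517,  0.01254681, -0.99697333]]), 't': array([-0.0995531 ,  0.54459447,  1.4543072 ])}
wrist {'fov_y': 67.86210767183643, 'cx': 278.17314672606983, 'cy': 209.56284726805154, 'T_tool_cam': array([[ 7.66220648e-04, -9.59290360e-01, -2.82420640e-01,
         7.19627169e-02],
       [ 9.99999257e-01,  4.67404639e-04,  1.12542523e-03,
        -8.18602077e-06],
       [-9.47604858e-04, -2.82421293e-01,  9.59290006e-01,
        -1.40014221e-01],
       [ 0.00000000e+00,  0.00000000e+00,  0.00000000e+00,
         1.00000000e+00]])}
```

View pics/top0.png

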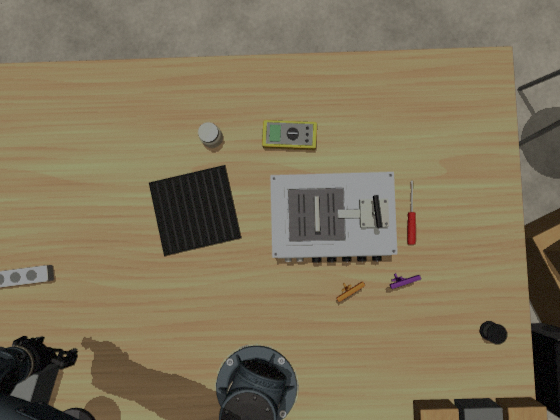

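View pics/scene0.png

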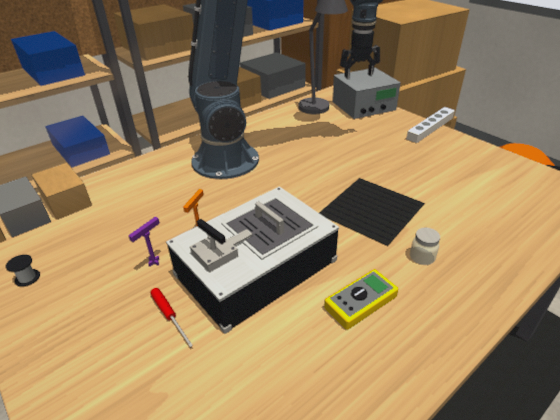

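The top view shows the amp to the right of the robot with its knobs facing it, and the lock housing at about (375,213). The black key grip runs from about (375,197) to (379,227). The cover handle is at (317,214) and the mat at (195,210). The orange and purple keys at (350,291) and (405,281) are decoys. In the scene view the meter, jar and driver are clear of the work.

Run:
```python
from h import *
im=cv2.imread("pics/top0.png"); hsv=cv2.cvtColor(im,cv2.COLOR_BGR2HSV); g=hsv[...,2]
def rect(mask,x0,y0,x1,y1,z,n,k=0):
    m=np.zeros(g.shape,np.uint8); m[y0:y1,x0:x1]=mask[y0:y1,x0:x1]*255
    cs,_=cv2.findContours(m,cv2.RETR_EXTERNAL,cv2.CHAIN_APPROX_NONE); c=max(cs,key=cv2.contourArea)
    r=cv2.minAreaRect(c); b=cv2.boxPoints(r); P=np.array([ray("top",u,v,z) for u,v in b])
    e=[P[1]-P[0],P[2]-P[1]]; L=[np.linalg.norm(a) for a in e]; l=e[int(np.argmax(L))]
    print(n,np.round(r[0],1),"ctr",P.mean(0).round(4),"size",np.round(L,3),"long ang deg",np.degrees(np.arctan2(l[1],l[0])).round(1))
rect(g<60,145,160,245,260,.003,"mat")
rect(g<45,365,188,388,232,.195,"grip")
rect((hsv[...,1]<40)&(g>110),262,165,402,259,.12,"amptop")
rect((g>60)&(g<105),285,184,346,244,.126,"cover")
rect(g>130,311,190,323,238,.162,"handle")
for z,(u,v) in((.145,(375,213)),(.195,(377.5,212)),(.162,(317,214))): print(ray("top",u,v,z))
c=cv2.resize(im[160:270,258:432],None,fx=4.5,fy=4.5,interpolation=cv2.INTER_CUBIC); cv2.imwrite("pics/c1.png",c)
```

```text
mat [194.1 210.1] ctr [0.5464 0.1824 0.003 ] size [0.251 0.238] long ang deg -78.7
grip [376.8 211.3] ctr [ 0.5124 -0.3592  0.195 ] size [0.014 0.086] long ang deg -175.4
amptop [333.1 214.5] ctr [ 0.5125 -0.2455  0.12  ] size [0.363 0.241] long ang deg -90.1
cover [316.4 214.3] ctr [ 0.5137 -0.197   0.126 ] size [0.162 0.152] long ang deg -90.2
handle [316.5 213.5] ctr [ 0.5135 -0.1959  0.162 ] size [0.008 0.093] long ang deg 178.1
[ 0.51099111 -0.36259608  0.145     ]
[ 0.51045324 -0.36102563  0.195     ]
[ 0.51195193 -0.19723495  0.162     ]
```

View pics/c1.png

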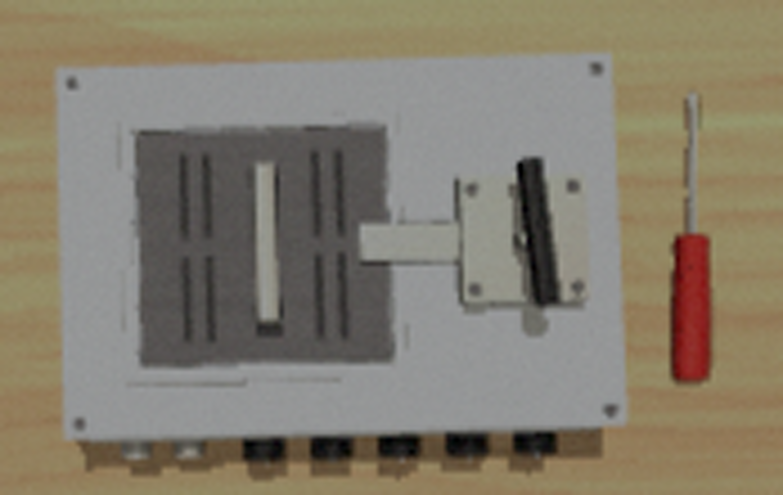

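The crop puts the key centre near (0.512,-0.360) with the grip about 4.6° CCW from amp x. The amp's yaw is about 0. I'll move above the key, turning to match the grip.

Request:
jog_arm(
  increments="0 0 -22 0 0 -8.4 -1;0 0 -22 0 0 -8.4 -1;0 0 -22 0 0 -8.4 -1;-14 -40 0 0 0 0 -1;-14 -50 0 0 0 0 -1;-14 -50 0 0 0 0 -1;-14 -50 0 0 0 0 -1;-14 -50 0 0 0 0 -1;-14 -50 0 0 0 0 -1;-14 -50 0 0 0 0 -1;-14 -50 0 0 0 0 -1;-14 -50 0 0 0 0 -1;-14 -50 0 0 0 0 -1;-14 -50 0 0 0 0 -1;-14 -50 0 0 0 0 -1;-14 -50 0 0 0 0 -1;-14 -50 0 0 0 0 -1;-15 -50 0 0 0 0 -0.4;-15 -50 0 0 0 0 0;-15 -30 0 0 0 0 0",
)

```text
time_s: 2.65
position: [0.4908, -0.309, 0.2999]
eef_rot: [-0.039, 0.999, 0.0, -0.0]
contact_force: [0.4, -0.3, -0.0]
width: 0.0425
```

Run:
```python
from h import *
st,im=snap("wrist","w1.png"); print(st["position"],st["eef_rot"],st["width"],st["joint_positions"].round(2),st["contact_force"],st["torque"])
```

```text
[ 0.49081737 -0.30904477  0.29991929] [-3.91816069e-02  9.99232023e-01  1.28134641e-04 -3.87358474e-04] 0.04254139510388183 [-0.56  0.33  0.28  1.52 -0.   -0.64] [ 0.38652414 -0.28862965 -0.03266788] [-0.01048109 -0.00221601  0.01559741]
```

View pics/w1.png

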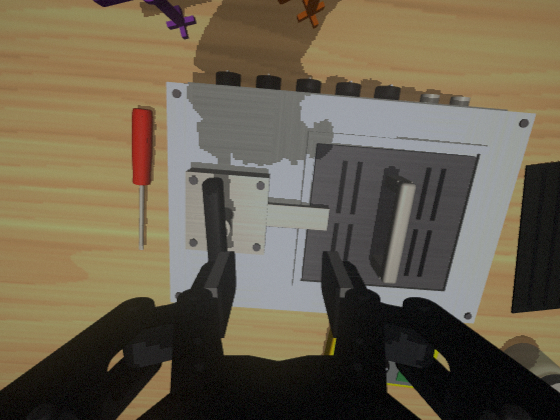

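The wrist view shows the grip bar from (211,181) down to about (219,255), inside the housing square (187,169), (269,171), (266,252), (187,250). The handle runs from (410,185) to (391,280).

Run:
```python
from h import *
st=arm.observe()
q=lambda u,v,z: ray("wrist",u,v,z,st).round(4)
H=[q(*p,.145) for p in((187,169),(269,171),(266,252),(187,250))]; print("housing",np.mean(H,0),H)
print("grip ends",q(211,181,.205),q(219,250,.205))
print("handle",q(409,185,.169),q(391,281,.169)); print("amp corners",q(168,83,.12),q(535,115,.12))
im=cv2.imread("pics/w1.png",0)
for v in range(185,250,10):
    r=im[v,185:270]; d=np.where(r<50)[0]+185; 
    if len(d): print(v,d.min(),d.max(),len(d),q(d.min(),v,.205),q(d.max(),v,.205))
```

```text
housing [ 0.513525 -0.359725  0.145   ] [array([ 0.474 , -0.3991,  0.145 ]), array([ 0.4698, -0.3216,  0.145 ]), array([ 0.5531, -0.3188,  0.145 ]), array([ 0.5572, -0.3994,  0.145 ])]
grip ends [ 0.4709 -0.3641  0.205 ] [ 0.5274 -0.3566  0.205 ]
handle [ 0.4685 -0.1974  0.169 ] [ 0.5632 -0.1962  0.169 ]
amp corners [ 0.3975 -0.4238  0.12  ] [ 0.3986 -0.0666  0.12  ]
185 203 222 20 [ 0.4745 -0.3701  0.205 ] [ 0.4733 -0.3556  0.205 ]
195 203 223 14 [ 0.4824 -0.37    0.205 ] [ 0.4811 -0.3546  0.205 ]
205 204 223 16 [ 0.4903 -0.3692  0.205 ] [ 0.4891 -0.3544  0.205 ]
215 205 225 18 [ 0.4984 -0.3683  0.205 ] [ 0.4972 -0.3526  0.205 ]
225 206 224 15 [ 0.5067 -0.3674  0.205 ] [ 0.5056 -0.3532  0.205 ]
235 207 225 17 [ 0.5151 -0.3665  0.205 ] [ 0.514  -0.3521  0.205 ]
245 208 226 18 [ 0.5237 -0.3655  0.205 ] [ 0.5225 -0.351   0.205 ]
```

Request:
jog_arm(
  increments="-9.5 -26.5 0 0 0 -0.7 0;-9.5 -26.5 0 0 0 0 0;0 0 20 0 0 0 0;0 0 25 0 0 0 0;0 0 25 0 0 0 0;0 0 25 0 0 0 0;0 0 13 0 0 0 0.3;0 0 0 0 0 0 0.55;0 0 0 0 0 0 0.55;0 0 0 0 0 0 0.55",
)

```text
time_s: 3.95
position: [0.5145, -0.3582, 0.1936]
eef_rot: [-0.046, 0.999, -0.001, 0.001]
contact_force: [0.0, -0.3, -0.0]
width: 0.0191
```

Request:
jog_arm(
  increments="0 -1.5 0 0 0 0 0.61;0 0 0 0 0 0 0.61;0 0 0 0 0 -4 0.61;0 0 0 0 0 -4 0.61;0 0 0 0 0 -4 0.61;0 0 0 0 0 -4 0.61;0 0 0 0 0 -4 0.61;0 0 0 0 0 -4 0.61;0 0 0 0 0 -4 0.61;0 0 0 0 0 -4 0.61;0 0 0 0 0 -4 0.61;0 0 0 0 0 -4 0.61",
)

```text
time_s: 5.45
position: [0.5142, -0.3594, 0.1927]
eef_rot: [-0.386, 0.922, 0.0, -0.0]
contact_force: [-0.3, 1.6, -0.6]
width: 0.0167
```

```bash
cat > s.py <<'E'
from h import *
s=arm.observe(); x=2*np.arctan2(s["eef_rot"][1],s["eef_rot"][0])
print(s["time_s"],s["position"].round(4),"yaw",np.degrees(x).round(1)%360,"w",round(s["width"],4),"F",s["contact_force"].round(2),"T",s["torque"].round(3),"q6",s["joint_positions"][5].round(2))
E
python3 s.py
```

```text
5.45 [ 0.5142 -0.3594  0.1927] yaw 225.4 w 0.0167 F [-0.31  1.55 -0.63] T [ 0.    -0.016 -0.024] q6 -1.4
```

Request:
jog_arm(
  increments="0 0 0 0 0 -4 0.61;0 0 0 0 0 -4 0.61;0 0 0 0 0 -4 0.61;0 0 0 0 0 -4 0.61;0 0 0 0 0 -4 0.61;0 0 0 0 0 -4 0.61",
)

```text
time_s: 6.2
position: [0.5143, -0.3596, 0.1928]
eef_rot: [-0.568, 0.823, -0.0, 0.0]
contact_force: [1.3, 0.3, 0.8]
width: 0.0167
```

```bash
python3 s.py
```

```text
6.2 [ 0.5143 -0.3596  0.1928] yaw 249.3 w 0.0167 F [1.32 0.34 0.76] T [ 0.157 -0.175 -1.923] q6 -1.82
```

Torque has jumped to -1.9 N m, so the key is blocked and has probably sunk. I'll relieve it and check the key's height.

Request:
jog_arm(
  increments="0 0 0 0 0 4 0.61;0 0 0 0 0 4 0.61;0 0 0 0 0 3 0.61",
)

```text
time_s: 6.58
position: [0.5141, -0.3596, 0.1927]
eef_rot: [-0.486, 0.874, -0.0, -0.0]
contact_force: [-0.7, 0.6, 0.7]
width: 0.0165
```

```bash
python3 s.py
python3 - <<'E'
from h import *
snap("scene","s1.png"); snap("wrist","w2.png")
a=cv2.imread("pics/s1.png")[190:290,150:270]; b=cv2.imread("pics/scene0.png")[190:290,150:270]; w=cv2.imread("pics/w2.png")
k=lambda z:cv2.resize(z,(400,333),interpolation=cv2.INTER_CUBIC)
cv2.imwrite("pics/m1.png",np.vstack([np.hstack([k(b),k(a)]),np.hstack([w[150:,150:420][:, :][:250],]*1+[np.zeros((250,530,3),np.uint8)])]))
E
```

```text
6.575 [ 0.5141 -0.3596  0.1927] yaw 238.1 w 0.0165 F [-0.7   0.61  0.72] T [-0.026  0.115 -0.15 ] q6 -1.62
```

View pics/m1.png

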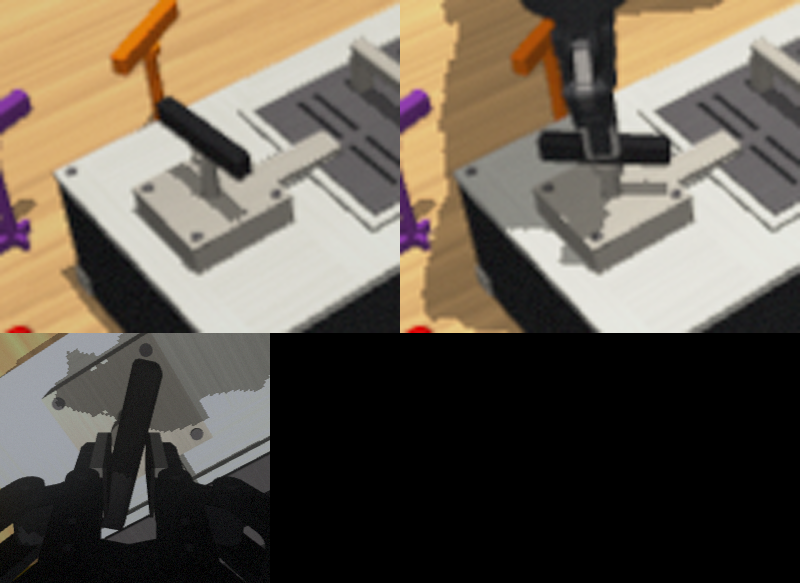

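In the scene crops the grip centre dropped from row 137 to row 148, which is 3.3 px or about 12 mm. With the CCW block, that means the key is sunk. Next I'll turn clockwise with the same loose hold.

Request:
jog_arm(
  increments="0 0 0 0 0 4 0.61;0 0 0 0 0 4 0.61;0 0 0 0 0 4 0.61;0 0 0 0 0 4 0.61;0 0 0 0 0 4 0.61;0 0 0 0 0 4 0.61;0 0 0 0 0 4 0.61;0 0 0 0 0 4 0.61;0 0 0 0 0 4 0.61;0 0 0 0 0 4 0.61;0 0 0 0 0 4 0.61;0 0 0 0 0 4 0.61;0 0 0 0 0 4 0.61;0 0 0 0 0 4 0.61;0 0 0 0 0 4 0.61;0 0 0 0 0 4 0.61;0 0 0 0 0 4 0.61",
)

```text
time_s: 8.8
position: [0.5143, -0.3593, 0.1927]
eef_rot: [0.085, 0.996, 0.0, 0.0]
contact_force: [-0.2, 0.4, 0.5]
width: 0.0166
```

```bash
python3 s.py
```

```text
8.8 [ 0.5143 -0.3593  0.1927] yaw 170.3 w 0.0166 F [-0.25  0.45  0.51] T [0.05  0.076 0.172] q6 -0.44
```

Torque is about +0.17 N m, so the core is turning with no stop yet. I'll keep going to the stop.

Request:
jog_arm(
  increments="0 0 0 0 0 3 0.61;0 0 0 0 0 3 0.61",
)

```text
time_s: 9.05
position: [0.5143, -0.3593, 0.1927]
eef_rot: [0.137, 0.991, 0.0, 0.0]
contact_force: [-0.3, -0.1, 0.0]
width: 0.0163
```

```bash
python3 s.py
```

```text
9.05 [ 0.5143 -0.3593  0.1927] yaw 164.3 w 0.0163 F [-0.33 -0.13  0.  ] T [ 0.036 -0.039  0.121] q6 -0.34
```

Request:
jog_arm(
  increments="0 0 0 0 0 3 0.61;0 0 0 0 0 3 0.61",
)

```text
time_s: 9.3
position: [0.5143, -0.3594, 0.1927]
eef_rot: [0.188, 0.982, 0.0, -0.0]
contact_force: [0.4, -0.1, 0.0]
width: 0.0165
```

```bash
python3 s.py
```

```text
9.3 [ 0.5143 -0.3594  0.1927] yaw 158.3 w 0.0165 F [ 0.36 -0.05  0.04] T [0.058 0.017 0.134] q6 -0.23
```

Request:
jog_arm(
  increments="0 0 0 0 0 3 0.61;0 0 0 0 0 2 0.61",
)

```text
time_s: 9.55
position: [0.5143, -0.3594, 0.1927]
eef_rot: [0.231, 0.973, -0.0, 0.0]
contact_force: [-0.7, 0.4, 0.5]
width: 0.0165
```

```bash
python3 s.py
```

```text
9.55 [ 0.5143 -0.3594  0.1927] yaw 153.3 w 0.0165 F [-0.73  0.38  0.52] T [ 0.059 -0.033  0.121] q6 -0.14
```

Request:
jog_arm(
  increments="0 0 0 0 0 2.5 0.61;0 0 0 0 0 2.5 0.61",
)

```text
time_s: 9.8
position: [0.5143, -0.3594, 0.1927]
eef_rot: [0.273, 0.962, -0.0, 0.0]
contact_force: [-0.8, 0.7, 0.4]
width: 0.0166
```

```bash
python3 s.py
python3 - <<'E'
from h import *
snap("top","t2.png"); snap("scene","s2.png")
a=cv2.imread("pics/t2.png")[165:265,265:405]; b=cv2.imread("pics/s2.png")[190:290,150:290]
k=lambda z:cv2.resize(z,(560,400),interpolation=cv2.INTER_CUBIC)[:, :400]
cv2.imwrite("pics/m2.png",np.hstack([cv2.resize(a,(399,285)),cv2.resize(b,(399,285))]))
E
```

```text
9.8 [ 0.5143 -0.3594  0.1927] yaw 148.3 w 0.0166 F [-0.85  0.74  0.38] T [0.078 0.052 0.21 ] q6 -0.06
```

View pics/m2.png

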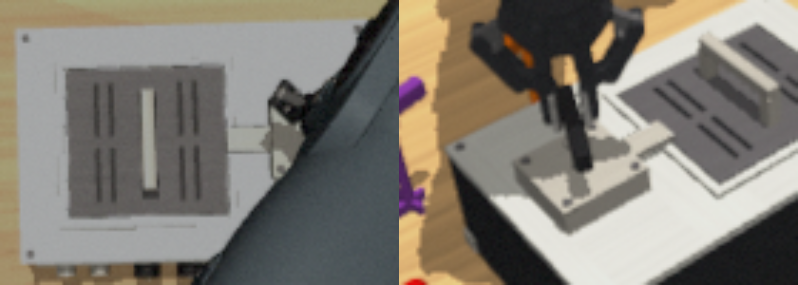

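The top crop shows the bolt tip at col 228, right at the cover edge at about 230, so it's drawn by roughly 18–20 mm. A bit more turning should reach the stop.

Request:
jog_arm(
  increments="0 0 0 0 0 2.5 0.61;0 0 0 0 0 2.5 0.61",
)

```text
time_s: 10.15
position: [0.5143, -0.3594, 0.1927]
eef_rot: [0.315, 0.949, -0.0, 0.0]
contact_force: [-0.4, 0.3, -0.5]
width: 0.0167
```

```bash
python3 s.py
```

```text
10.15 [ 0.5143 -0.3594  0.1927] yaw 143.3 w 0.0167 F [-0.41  0.28 -0.54] T [0.051 0.006 0.181] q6 0.03
```

Request:
jog_arm(
  increments="0 0 0 0 0 2.5 0.61;0 0 0 0 0 2.5 0.61",
)

```text
time_s: 10.4
position: [0.5143, -0.3594, 0.1927]
eef_rot: [0.356, 0.935, -0.0, 0.0]
contact_force: [-0.4, 0.7, 0.1]
width: 0.017
```

```bash
python3 s.py
```

```text
10.4 [ 0.5143 -0.3594  0.1927] yaw 138.3 w 0.017 F [-0.42  0.71  0.13] T [ 0.093 -0.055  0.174] q6 0.12
```

Run:
```python
from h import *
snap("wrist","w3.png"); snap("scene","s3.png")
b=cv2.imread("pics/s3.png")[190:290,150:290]
cv2.imwrite("pics/m3.png",np.hstack([cv2.imread("pics/w3.png")[:300,120:480],cv2.resize(b,(420,300))]))
```

```text
(no output)
```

View pics/m3.png

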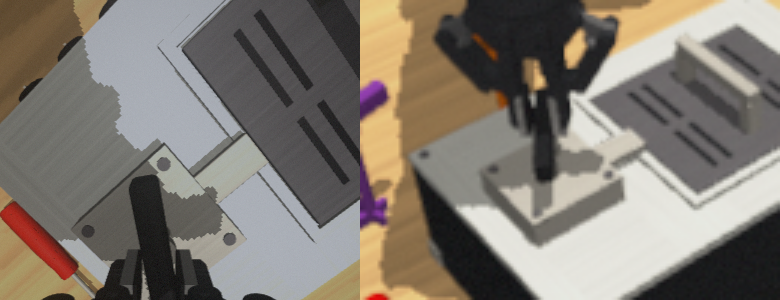

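Run:
```python
from h import *
s=arm.observe()
for p in((244,132),(267,165)): print("tip now",ray("wrist",p[0]+120,p[1],.135,s).round(4))
for p in((185,50),(318,227)): print("cover edge",ray("wrist",p[0]+120,p[1],.126,s).round(4))
for p in((130+0,182),(158,180),(140,250),(170,250)): print("bar",ray("wrist",p[0]+120,p[1],.195,s).round(4))
im=cv2.imread("pics/w3.png",0)
for v in range(185,255,10):
    d=np.where(im[v,235:310]<45)[0]+235; print(v,d.min(),d.max(),ray("wrist",d.min(),v,.195,s).round(4)[:2],ray("wrist",d.max(),v,.195,s).round(4)[:2])
s0=dict(position=[.49081737,-.30904477,.29991929],eef_rot=[-3.918e-2,.99923,1.28e-4,-3.87e-4])
for p in((329,207),(327,230)): print("tip start",ray("wrist",*p,.135,s0).round(4))
```

```text
tip now [ 0.5019 -0.2776  0.135 ]
tip now [ 0.5279 -0.279   0.135 ]
cover edge [ 0.4421 -0.2736  0.126 ]
cover edge [ 0.5901 -0.2765  0.126 ]
bar [ 0.4728 -0.3393  0.195 ]
bar [ 0.4804 -0.3294  0.195 ]
bar [ 0.5001 -0.3583  0.195 ]
bar [ 0.5096 -0.3476  0.195 ]
185 250 278 [ 0.4738 -0.3403] [ 0.4821 -0.3309]
195 250 280 [ 0.4772 -0.3434] [ 0.4862 -0.3333]
205 252 282 [ 0.4812 -0.346 ] [ 0.4903 -0.3357]
215 254 283 [ 0.4853 -0.3486] [ 0.4942 -0.3385]
225 256 285 [ 0.4895 -0.3512] [ 0.4985 -0.3411]
235 258 288 [ 0.4938 -0.3539] [ 0.5032 -0.3433]
245 260 288 [ 0.4982 -0.3566] [ 0.507  -0.3466]
tip start [ 0.5015 -0.2561  0.135 ]
tip start [ 0.5264 -0.255   0.135 ]
```

Measured in the wrist view, the bolt tip moved from y -0.2555 to -0.2783. That is 22.8 mm, so the bolt is fully drawn. I'll centre the jaws on the bar, release and rise, then move over the handle and check the key's height.

Request:
jog_arm(
  increments="0 0 0 0 0 -4 0.61;0 0 0 0 0 -4 0.61;0 0 0 0 0 0 0.3;0 0 0 0 0 0 0;0 0 0 0 0 0 0;0 0 -15 0 0 0 0;0 0 -25 0 0 0 0;0 0 -30 0 0 0 0;0 0 -30 0 0 0 0;0 0 0 0 0 -8.4 0;0 0 0 0 0 -8.4 0;0 0 0 0 0 -8.4 0;0 0 0 0 0 -8.4 0;0 30 0 0 0 0 0;0 45 0 0 0 0 0;0 45 0 0 0 0 0;0 42 0 0 0 0 0;0 0 0 0 0 0 0",
)

```text
time_s: 12.75
position: [0.5146, -0.1951, 0.2943]
eef_rot: [-0.0, 1.0, -0.0, 0.001]
contact_force: [0.1, 0.7, -0.1]
width: 0.0427
```

```bash
python3 s.py
python3 - <<'E'
from h import *
st,_=snap("wrist","w4.png"); snap("scene","s4.png")
b=cv2.imread("pics/s4.png")[190:290,150:290]
cv2.imwrite("pics/m4.png",np.hstack([cv2.imread("pics/w4.png")[:300,60:440],cv2.resize(b,(420,300),interpolation=cv2.INTER_CUBIC)]))
# predicted scene pixel of key grip middle for sunk/unsunk
f,cx,cy,R,o=cal("scene")
for z in(.205,.195): c=R.T@(np.array([.5137,-.3597,z])-o); print(z,(cx+f*c[0]/c[2]).round(1),(cy+f*c[1]/c[2]).round(1))
E
```

```text
12.75 [ 0.5146 -0.1951  0.2943] yaw 180.1 w 0.0427 F [ 0.09  0.66 -0.15] T [-0.034  0.018  0.02 ] q6 -0.36
0.205 209.5 227.4
0.195 210.0 230.8
```

View pics/m4.png

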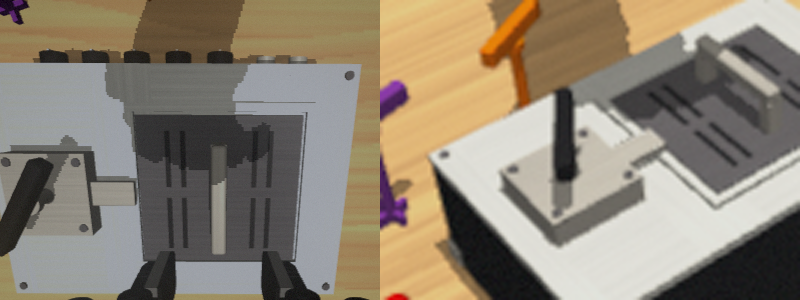

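The scene crop puts the grip centre at about (211.3,234.7). I predicted row 234.2 for sunk and 230.8 for unsunk, so the key is sunk. The wrist crop shows the bolt clear of the cover and the handle centred between the jaws. I'll go down and grip it.

Request:
jog_arm(
  increments="0 0 25 0 0 0 0;0 0 30 0 0 0 0;0 0 30 0 0 0 0;0 0 25 0 0 0 0;0 0 16 0 0 0 0;0 0 0 0 0 0 0.4;0 0 0 0 0 0 1;0 0 0 0 0 0 1;0 0 0 0 0 0 1;0 0 0 0 0 0 1",
)

```text
time_s: 14.1
position: [0.5145, -0.1968, 0.1674]
eef_rot: [0.001, 1.0, 0.001, 0.0]
contact_force: [-1.3, 4.5, -2.1]
width: 0.0115
```

```bash
python3 s.py
```

```text
14.1 [ 0.5145 -0.1968  0.1674] yaw 179.9 w 0.0115 F [-1.33  4.47 -2.07] T [ 1.07   0.222 -0.   ] q6 -0.36
```

Request:
jog_arm(
  increments="0 -1.5 0 0 0 0 1;0 0 -3 0 0 0 1;0 0 -4 0 0 0 1;0 0 -8 0 0 0 1;0 0 -10 0 0 0 1;0 0 -15 0 0 0 1;0 0 -20 0 0 0 1;0 0 -20 0 0 0 1;0 0 0 0 0 0 1",
)

```text
time_s: 15.22
position: [0.5156, -0.1996, 0.249]
eef_rot: [0.001, 1.0, -0.001, 0.002]
contact_force: [-0.1, 0.2, -4.5]
width: 0.0112
```

```bash
python3 s.py
python3 - <<'E'
from h import *
snap("scene","s5.png"); a=cv2.imread("pics/s5.png")[120:330,140:440]; cv2.imwrite("pics/m5.png",cv2.resize(a,None,fx=2.5,fy=2.5))
E
```

```text
15.225 [ 0.5156 -0.1996  0.249 ] yaw 179.9 w 0.0112 F [-0.14  0.22 -4.48] T [-0.012  0.006  0.014] q6 -0.37
```

View pics/m5.png

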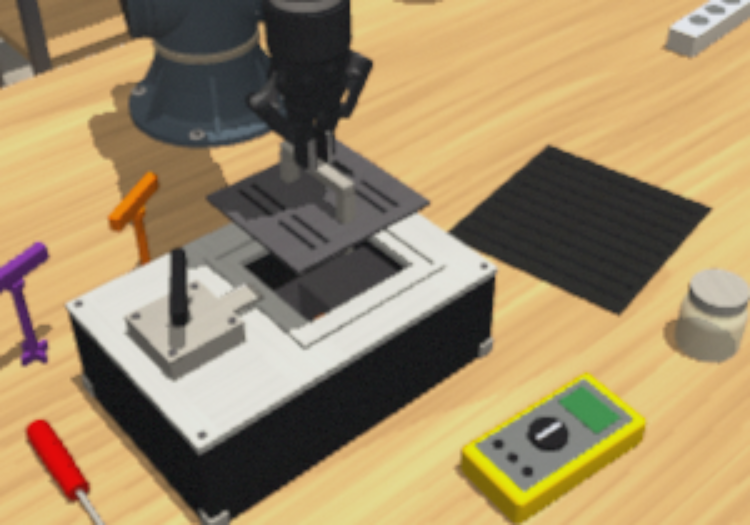

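The cover is clear of the amp, held level at about 4.5 N, with nothing disturbed. I'll carry it over the mat and lower it most of the way.

Request:
jog_arm(
  increments="-3 15 0 0 0 0 1;-3 25 0 0 0 0 1;-3 35 0 0 0 0 1;-3 40 0 0 0 0 1;-3 40 0 0 0 0 1;-3 40 0 0 0 0 1;-3 40 0 0 0 0 1;-3 40 0 0 0 0 1;-3 40 0 0 0 0 1;-2 35 0 0 0 0 1;-2 20 0 0 0 0 1;0 12 0 0 0 0 1;0 0 15 0 0 0 1;0 0 30 0 0 0 1;0 0 30 0 0 0 1;0 0 30 0 0 0 1;0 0 30 0 0 0 1;0 0 25 0 0 0 1;0 0 15 0 0 0 1;0 0 0 0 0 0 1",
)

```text
time_s: 17.77
position: [0.5455, 0.182, 0.0705]
eef_rot: [0.001, 1.0, -0.0, -0.001]
contact_force: [-0.6, -0.2, -3.3]
width: 0.0114
```

```bash
python3 s.py
python3 - <<'E'
from h import *
snap("scene","s6.png"); a=cv2.imread("pics/s6.png")[120:330,200:500]; cv2.imwrite("pics/m6.png",cv2.resize(a,None,fx=2.5,fy=2.5))
E
```

```text
17.775 [0.5455 0.182  0.0705] yaw 179.8 w 0.0114 F [-0.6  -0.19 -3.34] T [-0.024  0.022 -0.02 ] q6 0.33
```

View pics/m6.png

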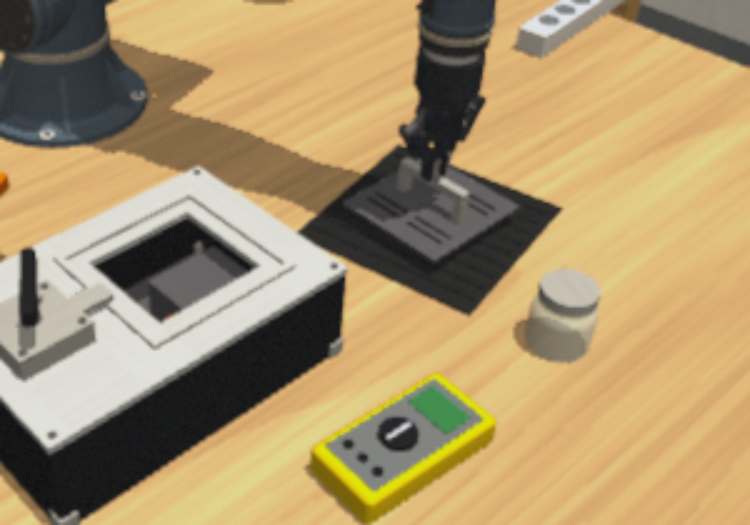

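The cover is level about 20 mm above the middle of the mat. I'll lower it gently.

Request:
jog_arm(
  increments="0 0 6 0 0 0 1;0 0 6 0 0 0 1;0 0 3 0 0 0 1;0 0 2 0 0 0 1;0 0 1.5 0 0 0 1;0 0 1 0 0 0 1;0 0 0 0 0 0 1",
)

```text
time_s: 18.7
position: [0.5463, 0.183, 0.0521]
eef_rot: [0.001, 1.0, -0.0, -0.0]
contact_force: [-0.6, -1.2, -4.4]
width: 0.0115
```

```bash
python3 s.py
```

```text
18.7 [0.5463 0.183  0.0521] yaw 179.9 w 0.0115 F [-0.56 -1.19 -4.36] T [-0.021  0.017  0.03 ] q6 0.33
```

Request:
jog_arm(
  increments="0 0 1 0 0 0 1;0 0 1 0 0 0 1;0 0 0 0 0 0 1",
)

```text
time_s: 19.08
position: [0.5464, 0.183, 0.0502]
eef_rot: [0.001, 1.0, -0.0, 0.0]
contact_force: [-0.4, 0.0, -2.1]
width: 0.0116
```

```bash
python3 s.py
```

```text
19.075 [0.5464 0.183  0.0502] yaw 179.9 w 0.0116 F [-0.43  0.   -2.14] T [-0.069  0.13   0.013] q6 0.33
```

The load on the wrist is dropping, so the cover is touching down. Half a millimetre more, then open and rise.

Request:
jog_arm(
  increments="0 0 0.7 0 0 0 1;0 0 0 0 0 0 1;0 0 0 0 0 0 0.6;0 0 0 0 0 0 0.2;0 0 0 0 0 0 0;0 0 0 0 0 0 0;0 0 -10 0 0 0 0;0 0 -30 0 0 0 0;0 0 -40 0 0 0 0;0 0 -50 0 0 0 0;-0 0 -50 0 0 0 0;20 0 0 0 0 0 0;0 0 0 0 0 0 0;0 0 0 0 0 0 0",
)

```text
time_s: 20.82
position: [0.5265, 0.183, 0.2293]
eef_rot: [0.001, 1.0, -0.0, -0.0]
contact_force: [-0.1, -0.2, 1.0]
width: 0.0427
```

```bash
python3 s.py
python3 - <<'E'
from h import *
st,_=snap("wrist","w7.png"); snap("scene","s7.png")
a=cv2.imread("pics/s7.png")[140:320,150:450]; w=cv2.imread("pics/w7.png")
cv2.imwrite("pics/m7.png",np.hstack([cv2.resize(a,(500,300),interpolation=cv2.INTER_CUBIC),cv2.resize(w,(300,225),interpolation=cv2.INTER_AREA) if 0 else cv2.copyMakeBorder(cv2.resize(w,(300,225)),0,75,0,0,cv2.BORDER_CONSTANT)]))
E
```

```text
20.825 [0.5265 0.183  0.2293] yaw 179.9 w 0.0427 F [-0.14 -0.19  1.  ] T [0.015 0.028 0.047] q6 0.34
```

View pics/m7.png

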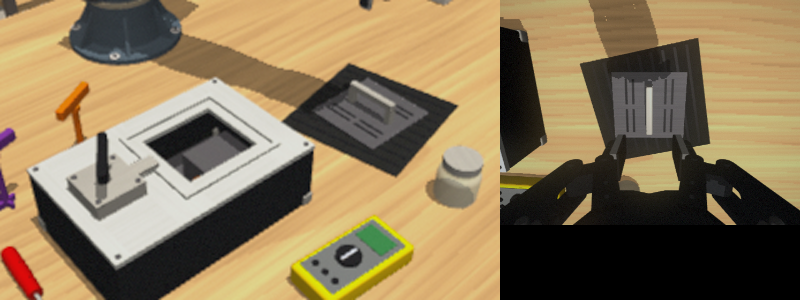

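The cover lies flat with its handle up in the middle of the mat, and the robot is clear of everything. The key is still low in the lock and the bystanders haven't moved, so I'm handing in.

```bash
python3 -c "
from station import arm; print(arm.job_done())"
```

```text
the job is handed in; nothing more can be done
None
```

I handed the job in at about 21 s of the 64 s allowed; it reports no verdict. The key is sunk and turned, the bolt is drawn back, and the cover lies in the middle of the mat.

- **Key:** I turned it counter-clockwise with the jaws held loosely until it sank. In the scene picture taken after release, the grip's middle was at row 234.7. I expected 234.2 if sunk and 230.8 if not, so it is sunk.
- **Bolt:** I then turned the key clockwise. The wrist pictures show the bolt moved about 22.8 mm of its 23 mm and sits clear of the cover.
- **Cover:** I lifted it level (wrist load about 4.5 N), carried it over and set it down before opening the jaws. It was released at about (0.546, 0.183), within about 1 mm of the mat centre I measured from the first picture. The last picture shows it flat with its handle up.
- **Bystanders:** The meter and jar look unmoved by eye in the last picture, and so does the part of the screwdriver in view. I did not measure them.

**Checks that disagreed:**
- **Key angle:** The tool went about 30° past the key angle I worked out from the final bolt position before I noticed the block, and the torque reached 1.9 N m. Slack in the loose hold explains only part of that.
- **Stop:** The torque never rose sharply at the clockwise end, so I judged "fully drawn" from the bolt measurement.
- **Handle width:** The gripper read 11.5 mm on the 14 mm handle, but the hold was firm.

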